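# Snap the cap back on the mint dispenser

### The job

The washed mint dispenser still needs its snap cap, which lies in the drawer of the pine pegboard caddy. Pull the drawer well open by its knob, lift the cap out, set it over the dispenser's neck and press it straight down through the click until its skirt sits fully home on the shoulder. Finish still holding the cap down with a firm push, and leave the mug, the key tray and the remote undisturbed.

Things in the scene. Friction and masses are not known exactly. Their poses are not given: they have to be found in the camera images.
- caddy: Pale pine caddy, fixed on the concrete top: a drawer base 200 mm deep (own x), 260 mm wide (own y), 75 mm high, with an upright pegboard along its back edge (up to 265 mm high) whose four dowel pegs stick out 55 mm over the base. Origin: centre of its underside. The drawer is in its front, which faces its own -x.
- caddy_drawer0_handle (a point): Middle of the round head of the drawer's turned pine knob, 35 mm out from the drawer front and about 41 mm above the concrete. The head is 28 mm in diameter and 16 mm long along the pull, on a 12 mm stem. The point moves with the drawer.
- caddy_drawer0 (a joint): How far the drawer is pulled out, m: 0 shut, about 0.133 fully out, along the caddy's own -x, with about 1 N of friction. It starts 0 to 12 mm out. Inside it is 155 mm deep and 218 mm wide, its floor 22 mm, its sides 53 mm and the top of its front 62 mm above the concrete.
- cap: White ribbed snap cap, a round inverted cup 46 mm in diameter and 23 mm tall, about 25 g, flat closed top. Origin: centre of its lower edge, own z up. It lies open side down on the drawer floor, its centre 30 to 70 mm behind the inside of the drawer front. At its lower edge a 3 mm high inner lip leaves a 34 mm opening; above it the bore is 39.6 mm wide, up to 19 mm above the edge.
- dispenser: Compact clear push dispenser for mints, empty, held to the concrete by a suction foot so that it does not move: white base up to 64 mm wide with a push key low on its own -x side, upright clear barrel 45 mm in diameter, white shoulder ring 46 mm in diameter, and on top a white round neck for the cap, 96 mm above the concrete at its tip. Origin: centre of its underside, own z up.
- neck_seat (a point): Point on the neck's axis level with the shoulder's top face, 80 mm above the concrete; the cap's origin lies here when the cap is fully home. Above it the neck is 32 mm in diameter for 12 mm, then tapers to 24 mm over its top 4 mm. Four small sprung snap lugs 5 mm above the shoulder stick out to 38 mm diameter.
- shoulder: White shoulder ring, 46 mm in diameter, on whose flat top the cap rests when home. Origin: on the dispenser's axis at the concrete. Pushed on, the cap first stands on the lugs, lower edge about 8 mm above the shoulder; about 7 to 13 N drives it down past them, 3 to 4 mm above the shoulder the force drops with a click, then it bottoms.
- mug: Green ceramic mug, 80 mm in diameter, 92 mm tall, with a handle reaching 76 mm from its axis on its own +y side; loose. Origin: centre of its underside.
- tray: Shallow steel key tray 150 x 100 x 18 mm (own x, y, z) with a black key fob and a key in it; loose. Origin: centre of its underside.
- remote_foot (a point): Lower end of the black universal remote (46 x 20 x 150 mm) that hangs free by a wire bail on one of the caddy's pegs, close in front of the pegboard.
Mind the look-alikes: they are no part of the job. Leave any blue or yellow look-alike of the dispenser alone.

How it is judged (in metres and radians):
On the way, in this order (a step that is already met when the one before it is completed fails the run):
1. the drawer is pulled open by at least 80 mm (value of joint caddy_drawer0 above 0.08 m), for 0.1 s.
2. the cap is lifted out of the drawer in the gripper (height (world z) of cap above 0.085 m and contact force between the fingers and cap above 0.5 N), for 0.1 s.
3. the cap has clicked onto the neck and is down on the shoulder (z of cap in the frame of neck_seat below 0.0015 m and horizontal distance between cap and neck_seat below 0.004 m), for 0.1 s.
At the end, for the whole second after the job is handed in: The cap is snapped on the neck: lower edge within 1.5 mm of the shoulder, within 4 mm of the neck's axis, upright within 0.08 rad and at rest, while the fingers still press it down so that it bears on the shoulder with more than 3 N (all of step 3 and z of cap in the frame of neck_seat above -0.003 m and angle between cap's own z axis and vertical below 0.08 rad and contact force between cap and shoulder above 3 N and contact force between the fingers and cap above 2 N and linear speed of cap below 0.02 m/s); the arm keeps its last pose, push and grip.
It fails at once if the mug is shifted or tipped (distance of mug from where it was at the start of the episode above 0.02 m or angle between mug's own z axis and vertical above 0.3 rad).
It fails at once if the key tray is shifted (distance of tray from where it was at the start of the episode above 0.02 m).
It fails at once if the remote is knocked on its peg (distance of remote_foot from where it was at the start of the episode above 0.04 m).
It also fails if it takes over 53 s, if anything falls off the work surface, if the arm or the gripper's body presses on something with over 40 N, if the wrist force passes 120 N, or if a joint passes its speed limit or range.

### The arm

A 6-joint arm with a two-finger parallel gripper is mounted at the origin on the work surface. World frame = base frame: x ahead of the robot, y to its left, z up, the work surface at z = 0. Lengths are in m, angles in degrees, forces in N, time in s.
With the tool pointing down it reaches from about 0.3 to 0.875 m from the base axis. Payload 4.2 kg.
Tool frame: the origin (TCP) lies at the very end of the fingers, on their centre line; the grasp point (between the pads) lies 19 mm behind it; x points along the fingers, y is the direction in which the jaws open and shut, and the axes are right-handed (so a half turn about x gives the same grasp; the last joint's range is limited). The gripper opens to 85 mm and grips with 20 to 120 N. Pads are 22 mm wide; open, the fingers measure 114 mm over their backs; the gripper's body (76 mm by 85 mm) begins 54 mm behind the grasp point. The pads swing forward as they close: fully open they stand 13 mm farther back than shut.
Start: joints at [-67.781, 18.312, 89.639, -0, 72.044, -1.146], TCP at [0.228, -0.528, 0.197] pointing down, gripper open.
Joint ranges: [-177.97, 177.97], [-48.28, 115.42], [12.27, 149.76], [-77.06, 257.06], [2.81, 150.46], [-146.56, 146.56]. Speed limits (degrees/s): [147.25, 147.25, 180, 180, 180, 180].

### API

Orientations are given as a 3x3 rotation matrix whose columns are the frame's x, y, z axes.
In Python, from bench import status, cams, workorder gives the robot as it stands.
- The arm moves only by the tool servo_tool, never from a script. Its argument "plan" is a list that holds one entry, the list of rows, each a list of 4 numbers: the shift along the tool's x, y, z in m, then the turn about the tool's x in rad. In form: [[[x, y, z, yaw], ...]]. A call has 1 to 20 rows; each row shifts and turns the commanded pose from where the row before left it, along the tool's axes as they then stand; what a row does not reach is not made up. A row lasts 1/8 s, in which the tool goes at most 62.5 mm and 10.7 degrees, less where a joint would pass 70% of its speed; a pose out of reach is approached as far as the arm can. A call is refused whole if a number of a shift passes 0.0625 or a number of a turn 0.188, either way. A call with a gripper value outside its range is refused whole. "grip" is the finger opening in m, from 0 to 0.0854, set as the call begins (left out, the last holds). The fingers move at their own pace and stop on an object; "grip_force" is the grip in N (left out, the last holds). Time passes only in rows, so rows that do not move let the fingers close. It gives the time, the measured TCP pose, the force and the opening at its end, in the units of the state.
- status.get_obs(): the state, without advancing time (a new reading comes with each control period).
- cams.read_camera(name): name is "scene" or "top" or "wrist"; returns (picture, depth): 400x640x3 uint8, blue, green, red; 400x640 float32, m along the optical axis (not along the pixel's ray), 0 where there is no reading.
- cams.get_calibration(name): a dict with "fx", "fy", "cx", "cy" (pixels), "distortion" ([k1, k2, p1, p2, k3] as OpenCV has them; the pictures are not rectified), "rvec" (rotation vector, rad) and "tvec" (3), from world to camera coordinates, as OpenCV has them; the wrist camera has in their place "hand_eye" (4x4, takes a point from camera to tool coordinates, whose origin is the TCP and whose axes are the tool frame's). Camera axes: x right, y down, z forward; pixel columns grow to the right and rows downward; lengths in m; the calibration is good to about 2 mm. A picture is of the moment at which its call begins: read the wrist's pose just before it. get_calibration takes no time and is no camera call.
- workorder.hand_in(): hands the job in, once; it reports no verdict.
The state is a dict: "clock": time; "joint_pos": joint angles; "joint_vel": joint speeds; "effort": joint torques, N m; "tool_pos": TCP position; "eef_rot": TCP orientation; "force": force on the tool from outside, world axes, zero at the start; "moment": the same for the moment, N m; "finger_gap": finger opening in m.
Only numpy, scipy, OpenCV 4.12 (cv2) and the standard library are available. Lean on these libraries where they do the work, as an engineer would, in place of code of your own. Each camera call takes 0.05 s, during which the arm holds its last target. There are 200 camera calls.

## Working session

There is one attempt and no reset: what is moved stays moved. The work goes in short steps, Python scripts to look and compute and a tool call to move; the robot and the scene stay as the last step left them, time stands still between calls to the robot, and variables do not carry over. Pictures are saved under pics/ and viewed, about 8 in all and at most 12, crops included, and the job is handed in when it is done.

Besides the shell and the picture viewer there is one more tool, called after "Request:" as name([rows], argument=value, ...), one row to a line, values as JSON. servo_tool: Moves the arm, as the interface text tells. Its arguments: {"type":"object","properties":{"plan":{"type":"array","items":{"type":"array","items":{"type":"array","items":{"type":"number"}}}},"grip":{"type":"number"},"grip_force":{"type":"number"}},"required":["plan"]}

```bash
mkdir -p pics
cat > h.py <<'E'
import numpy as np, cv2, json
from bench import status, cams, workorder
def cal(n):
    c=cams.get_calibration(n); K=np.array([[c['fx'],0,c['cx']],[0,c['fy'],c['cy']],[0,0,1]]); D=np.array(c['distortion'],float)
    if 'hand_eye' in c:
        o=status.get_obs(); T=np.eye(4); T[:3,:3]=np.array(o['eef_rot']); T[:3,3]=o['tool_pos']
        T=T@np.array(c['hand_eye'])
    else:
        R=cv2.Rodrigues(np.array(c['rvec'],float))[0]; T=np.eye(4); T[:3,:3]=R.T; T[:3,3]=-R.T@np.array(c['tvec'],float).ravel()
    return K,D,T
def snap(n,f=None):
    k=cal(n); im,d=cams.read_camera(n)
    if f: cv2.imwrite('pics/'+f+'.png',im); np.savez('pics/'+f+'.npz',d=d,K=k[0],D=k[1],T=k[2])
    return im,d,k
def ray(k,px):
    K,D,T=k; u=cv2.undistortPoints(np.array(px,float).reshape(-1,1,2),K,D).reshape(-1,2)
    return np.c_[u,np.ones(len(u))]
def onz(k,px,z):
    r=ray(k,px)@k[2][:3,:3].T; o=k[2][:3,3]; return o+r*((z-o[2])/r[:,2])[:,None]
def cloud(k,d):
    h,w=d.shape; v,u=np.mgrid[:h,:w]; r=ray(k,np.c_[u.ravel(),v.ravel()])
    return ((r*d.ravel()[:,None])@k[2][:3,:3].T+k[2][:3,3]).reshape(h,w,3)
def load(f):
    z=np.load('pics/'+f+'.npz'); return cv2.imread('pics/'+f+'.png'),z['d'],(z['K'],z['D'],z['T'])
E
python3 - <<'E'
from h import *
for n in('scene','top','wrist'):
    im,d,k=snap(n,n+'0'); print(n,k[2].round(3).tolist(),k[0][0,0],(d>0).mean())
a=cv2.imread('pics/scene0.png');b=cv2.imread('pics/top0.png')
cv2.imwrite('pics/v1.png',cv2.resize(np.vstack([a,b]),(480,600)))
print(status.get_obs())
E
```

```text
scene [[0.395, 0.611, -0.686, 1.239], [0.918, -0.251, 0.306, -0.402], [0.015, -0.751, -0.66, 0.756], [0.0, 0.0, 0.0, 1.0]] 374.2454632645743 0.9962578125
top [[-0.008, -0.991, 0.134, 0.404], [-1.0, 0.008, 0.001, -0.1], [-0.002, -0.134, -0.991, 1.31], [0.0, 0.0, 0.0, 1.0]] 503.9574653470495 0.99606640625
wrist [[0.397, -0.875, -0.276, 0.299], [-0.918, -0.379, -0.117, -0.496], [-0.002, 0.3, -0.954, 0.372], [0.0, 0.0, 0.0, 1.0]] 281.42561434749234 0.99602734375
{'clock': 0.15, 'joint_pos': array([-6.77793854e+01,  1.83453437e+01,  8.96901747e+01,  3.11143799e-04,
        7.20436536e+01, -1.14503771e+00]), 'joint_vel': array([ 0.09956705, -0.15499023, -0.18735944,  0.05681129,  0.04979191,
        0.02840258]), 'effort': array([ 1.57481854e-04, -4.15841496e+01, -2.34344137e+01,  2.02410547e-04,
        5.94736106e-03,  1.77403319e-06]), 'tool_pos': array([ 0.22790358, -0.52747271,  0.19655539]), 'eef_rot': array([[-5.17782822e-04,  3.96595746e-01, -9.17993217e-01],
       [ 1.28114462e-03, -9.17992323e-01, -3.96596083e-01],
       [-9.99999045e-01, -1.38143271e-03, -3.27758510e-05]]), 'force': array([-0.34734081,  0.38669246, -0.22459783]), 'moment': array([-0.00229761, -0.01298645, -0.0284916 ]), 'finger_gap': 0.08541657794020255}
```

View pics/top0.png

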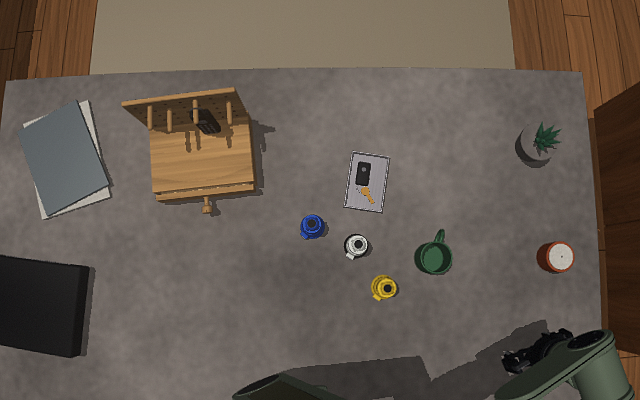

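View pics/scene0.png

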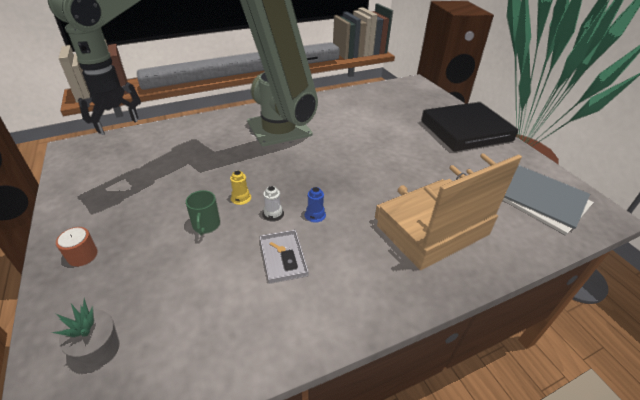

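The top view shows the caddy at about (203,160) with its knob at (208,206), the white dispenser at (357,244), the tray at (367,182) and the mug at (433,257). The scene view confirms this, and the dispenser is the white one between the yellow and blue look-alikes.

Run:
```python
from h import *
im,d,k=load('top0'); P=cloud(k,d)
def reg(u0,u1,v0,v1): 
    m=np.zeros(d.shape,bool); m[v0:v1,u0:u1]=1; return m
z=P[...,2]
m=reg(120,275,80,202)&(z>.069)&(z<.081)
pts=P[m][:,:2]; r=cv2.minAreaRect(pts.astype(np.float32)*1000); print('base top',r,len(pts)); print(cv2.boxPoints(r).round(0).tolist())
for lo,hi,name in((.055,.068,'drawerfront'),):
    q=P[reg(145,260,180,205)&(z>lo)&(z<hi)]; print(name,len(q),q.mean(0) if len(q) else 0, cv2.fitLine((q[:,:2]).astype(np.float32),cv2.DIST_HUBER,0,.01,.01).ravel())
q=P[reg(195,220,196,218)&(z>.03)&(z<.06)]; print('knob',len(q),q.mean(0),q.min(0),q.max(0))
q=P[reg(340,375,228,265)&(z>.09)]; print('neck',len(q),q.mean(0),q.min(0),q.max(0))
q=P[reg(340,375,228,265)&(z>.075)&(z<.086)]; print('should',len(q),q.mean(0),cv2.minEnclosingCircle((q[:,:2]*1000).astype(np.float32)))
q=P[reg(120,260,80,140)&(z>.1)]; print('board',q.min(0),q.max(0))
q=P[reg(0,640,100,330)&(z<.01)&(z>-.01)]; print('table',np.median(q[:,2]))
for n,u0,u1,v0,v1 in(('mug',410,460,225,280),('blue',295,330,210,243),('yel',365,400,272,305)):
    q=P[reg(u0,u1,v0,v1)&(z>.04)]; print(n,q.min(0).round(3),q.max(0).round(3))
cv2.imwrite('pics/v2.png',np.hstack([cv2.resize(im[170:230,150:270],None,fx=4,fy=4,interpolation=2)[:240,:400],cv2.resize(im[215:275,320:395],(400,240)[::1])[:, :400]]))
```

```text
base top ((688.107177734375, 212.08111572265625), (185.1766357421875, 272.1761779785156), 9.158316612243652) 5993
[[575.0, 332.0], [618.0, 63.0], [801.0, 92.0], [758.0, 361.0]]
drawerfront 667 [0.59621428 0.20119737 0.06102898] [ 0.09892549 -0.99509484  0.5962143   0.20119737]
knob 152 [0.56420918 0.19989388 0.04706231] [0.54302949 0.1843705  0.03076679] [0.58874556 0.22837072 0.05785824]
neck 139 [ 0.45724572 -0.17942029  0.14710108] [ 0.40370654 -0.19735519  0.0904702 ] [ 0.4742148  -0.09961236  1.31032472]
should 115 [ 0.45994601 -0.18134436  0.07939922] ((460.06390380859375, -183.0064697265625), 22.96895980834961)
board [ 0.40370654 -0.09961236  0.10009847] [0.79832318 0.35079371 1.31032472]
table -0.0009162735642835873
mug [ 0.387 -0.411  0.04 ] [ 0.496 -0.1    1.31 ]
blue [ 0.404 -0.1    0.05 ] [ 0.533 -0.047  1.31 ]
yel [ 0.333 -0.273  0.041] [ 0.404 -0.1    1.31 ]
```

View pics/v2.png

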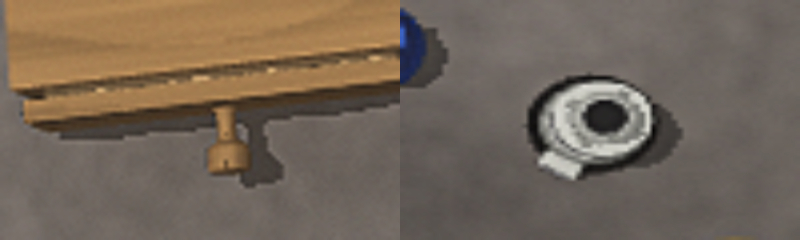

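Request:
servo_tool([
  [[0,-0.0384,-0.042,0],[0,-0.0384,-0.042,0],[0,-0.0384,-0.042,0],[0,-0.0384,-0.042,0],[0,-0.0384,-0.042,0],[0,-0.0384,-0.042,0],[0,-0.0384,-0.042,0],[0,-0.0384,-0.042,0],[0,-0.0384,-0.042,0],[0,-0.0384,-0.042,0],[0,-0.0384,-0.042,0],[0,-0.0384,-0.042,0],[0,-0.0384,-0.042,0],[0,-0.0384,-0.042,0],[0,0,0,0.14],[0,0,0,0.14],[0,0,0,0]],
], grip=0.0854)

```text
clock: 2.28
tool_pos: [0.5544, 0.199, 0.1967]
eef_rot: [[-0.001, 0.129, -0.992], [-0.0, -0.992, -0.129], [-1.0, 0.0, 0.001]]
force: [0.2, -1.0, -0.3]
finger_gap: 0.0854
```

Run:
```python
from h import *
o=status.get_obs(); print(o['clock'],o['tool_pos'],o['eef_rot'].round(3).tolist(),o['force'])
im,d,k=snap('wrist','w1'); print(k[2].round(3).tolist())
P=cloud(k,d); z=P[...,2]
q=P[(z>.055)&(z<.069)&(P[...,0]<.64)&(P[...,0]>.57)&(P[...,1]>.1)&(P[...,1]<.3)]; print(len(q),q.mean(0),cv2.fitLine((q[:,:2]).astype(np.float32),cv2.DIST_HUBER,0,.01,.01).ravel())
m=(z>.071)&(z<.08)&(P[...,0]<.7)&(P[...,1]>.05)&(P[...,1]<.35); q=P[m]
e=[]
for y in np.arange(.11,.3,.01):
    s=q[abs(q[:,1]-y)<.004]; 
    if len(s)>5: e.append((s[:,0].min(),y))
e=np.array(e,np.float32); print(e.round(4).tolist()); print(cv2.fitLine(e,cv2.DIST_HUBER,0,.01,.01).ravel())
q=P[(z>.028)&(z<.06)&(P[...,0]<.585)&(P[...,0]>.5)&(abs(P[...,1]-.2)<.04)]; print('knob',len(q),q.mean(0),q.min(0),q.max(0))
```

```text
2.275 [0.55440223 0.19897023 0.19669306] [[-0.001, 0.129, -0.992], [-0.0, -0.992, -0.129], [-1.0, 0.0, 0.001]] [ 0.17462094 -1.04136447 -0.3449874 ]
[[0.13, -0.946, -0.298, 0.632], [-0.992, -0.124, -0.039, 0.21], [-0.0, 0.301, -0.954, 0.373], [0.0, 0.0, 0.0, 1.0]]
2578 [0.59604482 0.20021383 0.06137571] [ 0.1040006  -0.9945772   0.59604484  0.20021382]
[[0.6183000206947327, 0.10999999940395355], [0.6169999837875366, 0.11999999731779099], [0.6155999898910522, 0.12999999523162842], [0.6141999959945679, 0.14000000059604645], [0.6139000058174133, 0.15000000596046448], [0.6126000285148621, 0.1599999964237213], [0.6111000180244446, 0.17000000178813934], [0.6098999977111816, 0.18000000715255737], [0.6096000075340271, 0.1899999976158142], [0.6083999872207642, 0.20000000298023224], [0.6068999767303467, 0.20999999344348907], [0.60589998960495, 0.2199999988079071], [0.605400025844574, 0.23000000417232513], [0.6040999889373779, 0.23999999463558197], [0.6028000116348267, 0.25], [0.6017000079154968, 0.25999999046325684], [0.6014999747276306, 0.27000001072883606], [0.6000000238418579, 0.2800000011920929], [0.598800003528595, 0.28999999165534973]]
[ 0.10588817 -0.99437803  0.6102704   0.182     ]
knob 563 [0.56176612 0.20239688 0.04916317] [0.54436353 0.18702871 0.03721954] [0.58482275 0.23656109 0.05918779]
```

View pics/w1.png

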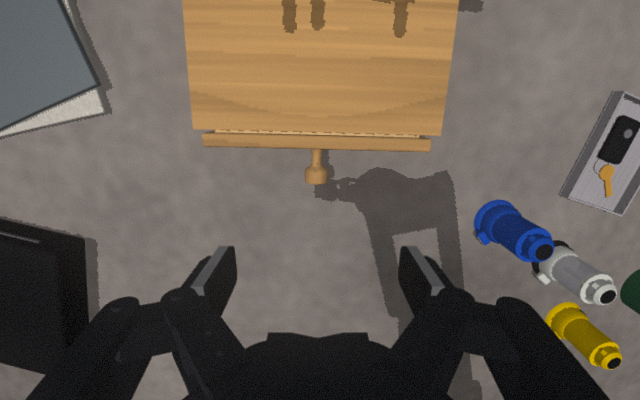

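Wrist view: the knob head sits around (316,174) px and the drawer front strip at row ~143; the caddy yaw is about 6°.

Run:
```python
from h import *
im,d,k=load('w1'); P=cloud(k,d)
print(onz(k,[(305,170),(328,170),(316,163),(316,174)],.046).round(4).tolist())
for v in range(150,192,3):
    s=[(u,P[v,u]) for u in range(300,335) if P[v,u,2]>.025]
    if s: print(v,s[0][0],s[-1][0],max(s,key=lambda t:t[1][2])[1].round(4), (s[0][1][1]+s[-1][1][1])/2)
```

```text
[[0.5588, 0.2151, 0.046], [0.5623, 0.1881, 0.046], [0.5688, 0.2033, 0.046], [0.5557, 0.2016, 0.046]]
150 311 322 [0.5843 0.2052 0.048 ] 0.20459746635436887
153 312 321 [0.581  0.2037 0.0482] 0.20415034466648263
156 312 321 [0.5773 0.2032 0.0468] 0.20366950830126848
159 312 321 [0.5738 0.2027 0.0469] 0.20323454879201897
162 312 321 [0.5703 0.2034 0.0477] 0.202742618840199
165 311 321 [0.5668 0.203  0.0476] 0.20289742164476315
168 307 325 [0.5636 0.2049 0.0508] 0.20237853421750893
171 305 327 [0.5612 0.2011 0.054 ] 0.20196577324945428
174 305 327 [0.5578 0.2018 0.0552] 0.2015110102043788
177 305 327 [0.5544 0.2013 0.0557] 0.20105573239910807
180 305 327 [0.6316 0.21   0.3725] 0.20057540763197423
183 308 325 [0.5468 0.2027 0.0548] 0.19961668173119496
```

Request:
servo_tool([
  [[0.03,-0.0023,0,0.024],[0.05,0,0,0],[0.05,0,0,0],[0.03,0,0,0],[0.0135,0,0,0],[0,0,0,0]],
])

```text
clock: 3.08
tool_pos: [0.5543, 0.2009, 0.0235]
eef_rot: [[-0.001, 0.104, -0.995], [-0.0, -0.995, -0.104], [-1.0, 0.0, 0.001]]
force: [0.0, 0.1, 0.3]
finger_gap: 0.0855
```

Request:
servo_tool([
  [[0,0,0,0],[0,0,0,0],[0,0,0,0],[0,0,0,0],[0,0,0,0],[0,0,0,0]],
], grip=0.015, grip_force=30)

```text
clock: 3.82
tool_pos: [0.5543, 0.2011, 0.0237]
eef_rot: [[-0.0, 0.104, -0.995], [-0.0, -0.995, -0.104], [-1.0, 0.0, 0.0]]
force: [0.1, -1.0, -0.3]
finger_gap: 0.0151
```

Run:
```python
from h import *
a,d,k=snap('wrist','w2'); b,_,_=snap('top','t2')
cv2.imwrite('pics/v3.png',np.hstack([a[60:360,160:480],cv2.resize(b[140:240,150:260],(330,300))]))
```

```text
(no output)
```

View pics/v3.png

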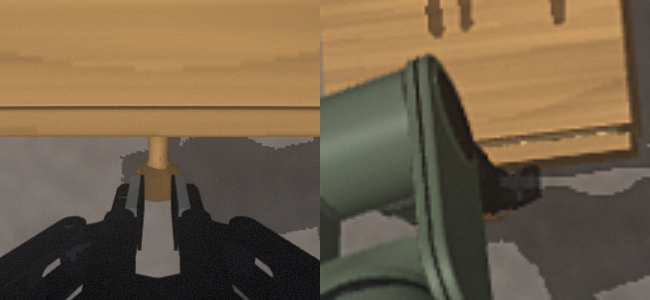

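Run:
```python
from h import *
for f in('w1','w2'):
    im,d,k=load(f); P=cloud(k,d); z=P[...,2]
    q=P[(z>.056)&(z<.067)&(P[...,0]<.64)&(P[...,0]>.57)&(abs(P[...,1]-.2)<.06)]; x=q@[.9945,.104,0]; print(f,'strip',np.percentile(x,[3,50,97]))
    q=P[(z>.069)&(z<.08)&(P[...,0]<.7)&(abs(P[...,1]-.2)<.06)]; x=q@[.9945,.104,0]; print('base',np.percentile(x,[1,5]))
im,d,k=load('w2'); P=cloud(k,d)
for v in range(195,300,6):
    print(v,P[v,318].round(4),P[v,302].round(4),P[v,334].round(4))
```

```text
w1 strip [0.6062     0.61354065 0.62051105]
base [0.62667223 0.63076832]
w2 strip [0.60633875 0.61402943 0.62051731]
base [0.58401962 0.6286367 ]
195 [0.5886 0.2053 0.0614] [0.5877 0.2135 0.0612] [0.5897 0.1971 0.0621]
201 [0.5805 0.2044 0.0468] [ 0.5633  0.2145 -0.0009] [5.662e-01 1.908e-01 5.000e-04]
207 [0.5764 0.2039 0.0456] [ 0.5583  0.2141 -0.0016] [ 0.5609  0.19   -0.0013]
213 [0.5727 0.2036 0.0455] [ 0.5535  0.2137 -0.0014] [5.566e-01 1.896e-01 2.000e-04]
219 [0.5693 0.2032 0.0465] [ 0.5488  0.2133 -0.0009] [ 0.5511  0.1888 -0.0015]
225 [0.5662 0.2029 0.0479] [0.5617 0.2123 0.04  ] [0.5639 0.1927 0.0403]
231 [0.5636 0.2026 0.0506] [0.5611 0.2118 0.0473] [0.5631 0.193  0.0475]
237 [0.5609 0.2023 0.0529] [0.5657 0.2114 0.0647] [0.567  0.1944 0.0637]
243 [0.558  0.202  0.0548] [0.5652 0.211  0.0706] [0.5672 0.1949 0.0711]
249 [0.5544 0.2017 0.0552] [0.5657 0.2107 0.0778] [0.5669 0.1952 0.0769]
255 [0.5506 0.2013 0.0553] [0.5629 0.2104 0.0786] [0.5669 0.1955 0.0829]
261 [0.5461 0.2008 0.0543] [0.5609 0.2101 0.0808] [0.5656 0.1955 0.0861]
267 [ 0.5083  0.1967 -0.0007] [0.5571 0.2098 0.08  ] [0.5628 0.1952 0.0867]
273 [ 0.5023  0.196  -0.0012] [0.5544 0.2095 0.0809] [0.561  0.1951 0.0887]
279 [ 4.971e-01  1.955e-01 -4.000e-04] [0.5525 0.2093 0.0832] [0.5573 0.1946 0.088 ]
285 [ 0.4908  0.1948 -0.0011] [0.5488 0.209  0.0826] [0.5558 0.1946 0.0905]
291 [ 0.4848  0.1942 -0.0012] [0.5454 0.2087 0.0828] [0.5525 0.1942 0.0904]
297 [ 0.4787  0.1935 -0.0014] [ 0.4775  0.2071 -0.0011] [0.5507 0.194  0.0923]
```

Request:
servo_tool([
  [[0,0,0,0],[0,0,0,0],[0,0,0,0]],
], grip=0.0, grip_force=40)

```text
clock: 4.3
tool_pos: [0.5543, 0.2011, 0.0237]
eef_rot: [[0.0, 0.104, -0.995], [-0.0, -0.995, -0.104], [-1.0, 0.0, 0.0]]
force: [0.4, -0.4, -0.3]
finger_gap: -0.0001
```

Run:
```python
from h import *
a,d,k=snap('wrist','w3'); b,d2,k2=snap('scene','s3')
cv2.imwrite('pics/v4.png',np.hstack([a[100:400,160:480],cv2.resize(b[150:260,340:460],(327,300))]))
P=cloud(k,d)
for v in range(195,330,8): print(v,P[v,318].round(4),P[v,310].round(4),P[v,326].round(4))
```

```text
195 [0.5888 0.2052 0.0617] [0.5884 0.2093 0.062 ] [0.5892 0.2012 0.0617]
203 [0.5792 0.2042 0.0464] [0.5776 0.2088 0.0431] [0.5791 0.1995 0.0446]
211 [0.5747 0.2037 0.0474] [0.5729 0.2083 0.0438] [0.5743 0.199  0.0452]
219 [0.57   0.2032 0.0481] [0.5679 0.2078 0.044 ] [0.569  0.1984 0.0445]
227 [0.5649 0.2027 0.0478] [0.564  0.2073 0.0468] [0.5649 0.1979 0.0467]
235 [0.5662 0.2029 0.0614] [0.5656 0.2072 0.0612] [0.5665 0.1986 0.0611]
243 [0.5662 0.2029 0.0707] [0.5661 0.2069 0.0714] [0.5669 0.1989 0.0714]
251 [0.5662 0.2029 0.0791] [0.5656 0.2067 0.0787] [0.5668 0.1991 0.0795]
259 [0.5662 0.2029 0.0865] [0.5658 0.2065 0.0865] [0.566  0.1992 0.0855]
267 [0.5661 0.2029 0.0931] [0.566  0.2064 0.0935] [0.5664 0.1995 0.0931]
275 [0.5634 0.2027 0.0951] [0.5666 0.2063 0.1006] [0.5678 0.1999 0.1013]
283 [0.5589 0.2022 0.0943] [0.5672 0.2062 0.1069] [0.5676 0.2    0.1065]
291 [0.555  0.2018 0.0947] [0.5669 0.206  0.1115] [0.5673 0.2001 0.1112]
299 [0.5506 0.2013 0.0944] [0.563  0.2057 0.111 ] [0.5664 0.2001 0.1146]
307 [0.5462 0.2008 0.0943] [0.5548 0.205  0.1053] [0.5555 0.1986 0.1054]
315 [ 0.4607  0.1916 -0.0006] [0.5511 0.2047 0.1057] [0.5511 0.1981 0.1048]
323 [ 0.451   0.1906 -0.0018] [0.548  0.2043 0.1068] [0.5481 0.1978 0.106 ]
```

View pics/v4.png

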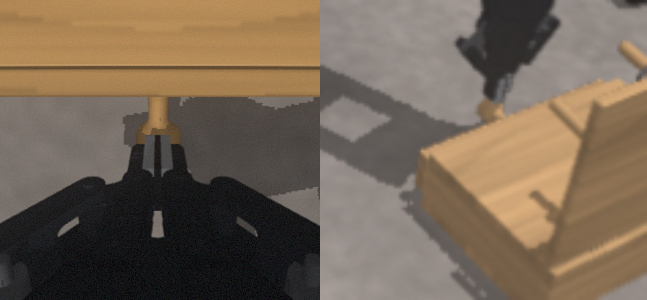

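Run:
```python
from h import *
for f in('w1','w2','w3'):
    im,d,k=load(f); P=cloud(k,d); R=k[2]
    o=status.get_obs()
    z=P[...,2]; v,u=np.mgrid[:400,:640]
    m=(d>0)&(d<.30)
    print(f,d[m].min(), 'lowest of close pts',np.sort(z[m])[:5], 'rows', v[m].min())
    i=np.argwhere(m); i=i[np.argsort(z[m])][:400:40]
    for a in i: print(a.tolist(),P[a[0],a[1]].round(4),round(float(d[a[0],a[1]]),4))
c=cams.get_calibration('wrist'); print(np.array(c['hand_eye']).round(4).tolist(),c['distortion'])
```

```text
w1 0.05491437 lowest of close pts [0.01951523 0.0195197  0.01956566 0.01958671 0.01960422] rows 0
[2, 12] [0.7099 0.58   0.0195] 0.2989
[0, 17] [0.7122 0.5723 0.0203] 0.2977
[0, 2] [0.7112 0.5921 0.0206] 0.2969
[7, 31] [0.7055 0.5541 0.0209] 0.2999
[3, 52] [0.7113 0.5267 0.0211] 0.299
[8, 29] [0.7042 0.5564 0.0212] 0.2998
[1, 35] [0.7121 0.5478 0.0214] 0.2976
[3, 44] [0.7106 0.5364 0.0216] 0.2984
[8, 7] [0.7026 0.5851 0.0218] 0.2987
[2, 43] [0.7115 0.5373 0.0219] 0.2978
w2 0.05491022 lowest of close pts [-0.00335315 -0.00326574 -0.00324561 -0.00316143 -0.00310452] rows 0
[6, 3] [ 0.6797  0.4291 -0.0034] 0.1725
[230, 2] [ 0.5102  0.4647 -0.0028] 0.2215
[281, 467] [ 0.5057  0.069  -0.0027] 0.2349
[239, 172] [ 0.5197  0.3158 -0.0026] 0.2231
[16, 629] [ 0.7172  0.0065 -0.0026] 0.1736
[59, 15] [ 0.6457  0.4239 -0.0025] 0.182
[165, 552] [ 0.6106  0.0302 -0.0025] 0.2046
[140, 629] [ 0.6366 -0.0262 -0.0025] 0.1986
[189, 45] [ 0.5514  0.4164 -0.0024] 0.2103
[56, 627] [ 0.6924 -0.0009 -0.0024] 0.1811
w3 0.05519157 lowest of close pts [-0.00328344 -0.00325743 -0.00321534 -0.003192   -0.00319115] rows 0
[28, 636] [ 0.7112 -0.0023 -0.0033] 0.1763
[328, 125] [ 0.4224  0.3665 -0.0028] 0.2507
[357, 6] [ 0.3622  0.5031 -0.0027] 0.2643
[239, 597] [ 0.5547 -0.0333 -0.0026] 0.2234
[201, 97] [ 0.5459  0.3742 -0.0026] 0.2133
[115, 7] [ 0.6064  0.4375 -0.0025] 0.1933
[112, 613] [ 0.6543 -0.0045 -0.0025] 0.1926
[200, 538] [ 0.5826  0.0319 -0.0025] 0.2129
[399, 633] [ 0.3674 -0.1731 -0.0024] 0.2834
[250, 574] [ 0.543  -0.016  -0.0024] 0.2261
[[0.0004, -0.3001, 0.9539, -0.1759], [1.0, 0.0004, -0.0003, -0.0009], [-0.0003, 0.9539, 0.3001, -0.0778], [0.0, 0.0, 0.0, 1.0]] [-0.04576874  0.          0.          0.          0.        ]
```

Run:
```python
from h import *
im,d,k=load('w1'); P=cloud(k,d)
for u,v in((230,252),(225,255),(215,265),(205,275),(200,285),(405,252),(412,256)): print(u,v,P[v,u].round(4))
im,d,k=load('w3'); P=cloud(k,d)
for v in range(222,240): print(v,P[v,316:322,2].round(4), P[v,306,:].round(4),im[v,318])
```

```text
230 252 [0.559  0.2436 0.2502]
225 255 [0.5614 0.2439 0.2574]
215 265 [0.561  0.2457 0.2659]
205 275 [0.5599 0.2476 0.2723]
200 285 [0.5608 0.2465 0.2804]
405 252 [0.5706 0.159  0.2512]
412 256 [0.5721 0.1579 0.2574]
222 [0.047  0.0473 0.046  0.0467 0.0451 0.0462] [0.5641 0.21   0.0402] [ 85 134 176]
223 [0.0466 0.0462 0.0464 0.047  0.0457 0.0466] [0.5638 0.2099 0.041 ] [ 85 134 175]
224 [0.0468 0.0476 0.047  0.0473 0.0461 0.0473] [0.5634 0.2099 0.0417] [ 87 135 174]
225 [0.0465 0.0479 0.0477 0.0479 0.0467 0.0468] [0.5634 0.2098 0.0432] [ 85 134 175]
226 [0.0479 0.0474 0.0469 0.0468 0.0482 0.0474] [0.5632 0.2097 0.0443] [ 82 129 170]
227 [0.0479 0.0483 0.0478 0.0476 0.0479 0.0484] [0.5631 0.2097 0.0454] [ 82 127 166]
228 [0.0479 0.0485 0.0482 0.0486 0.0481 0.0484] [0.5628 0.2096 0.0463] [ 78 119 152]
229 [0.0497 0.0494 0.0495 0.0489 0.0477 0.0487] [0.5623 0.2096 0.0464] [ 60  90 117]
230 [0.0488 0.0491 0.0494 0.0495 0.0492 0.0498] [0.5623 0.2095 0.0479] [ 51  84 107]
231 [0.0503 0.0495 0.05   0.049  0.05   0.0504] [0.5623 0.2095 0.0494] [ 57  86 110]
232 [0.0507 0.0504 0.0502 0.0499 0.0507 0.0504] [0.5616 0.2094 0.0492] [ 50  80 104]
233 [0.0514 0.0511 0.0515 0.0507 0.051  0.0508] [0.5616 0.2094 0.0505] [ 53  81 107]
234 [0.0516 0.0512 0.0518 0.0522 0.0515 0.0503] [0.561  0.2093 0.0507] [45 74 98]
235 [0.0614 0.0617 0.0614 0.0619 0.0622 0.0609] [0.5652 0.2093 0.0608] [23 37 39]
236 [0.0614 0.0631 0.0619 0.0631 0.0629 0.0625] [0.5659 0.2093 0.0633] [20 18 29]
237 [0.0646 0.0647 0.0634 0.0629 0.0639 0.064 ] [0.5656 0.2092 0.0641] [21 25 34]
238 [0.065  0.0662 0.065  0.0649 0.0645 0.0642] [0.5653 0.2092 0.0646] [29 30 38]
239 [0.0669 0.0675 0.0658 0.066  0.0659 0.0655] [0.5653 0.2091 0.0658] [28 34 31]
```

Run:
```python
from h import *
im,d,k=load('s3'); P=cloud(k,d); v,u=np.mgrid[:400,:640]
hsv=cv2.cvtColor(im,cv2.COLOR_BGR2HSV)
m=(abs(P[...,0]-.555)<.03)&(abs(P[...,1]-.2)<.03)&(P[...,2]>.02)&(P[...,2]<.16)
for vv in range(150,205,3):
    r=np.where(m[vv])[0]
    for uu in r[::max(1,len(r)//3)] if len(r) else []: print(vv,uu,P[vv,uu].round(3),hsv[vv,uu])
```

```text
159 415 [0.563 0.212 0.159] [ 0 11 47]
162 407 [0.566 0.183 0.158] [173  22  47]
162 414 [0.564 0.21  0.15 ] [ 8 22 47]
162 416 [0.572 0.21  0.155] [15 22 46]
162 418 [0.574 0.216 0.154] [10 16 47]
165 400 [0.539 0.183 0.13 ] [ 6 21 62]
165 406 [0.566 0.182 0.148] [ 0 16 48]
165 411 [0.571 0.195 0.148] [12 27 48]
165 416 [0.57  0.214 0.142] [170  15  50]
168 401 [0.544 0.185 0.122] [12 27 48]
168 407 [0.57  0.185 0.139] [12 26 49]
168 413 [0.569 0.207 0.133] [15 20 50]
171 401 [0.545 0.187 0.111] [ 8 21 48]
171 407 [0.57  0.187 0.129] [ 6 27 48]
171 412 [0.568 0.206 0.122] [15 32 48]
174 402 [0.569 0.172 0.121] [ 6 25 51]
174 406 [0.565 0.19  0.114] [ 6 26 50]
174 410 [0.567 0.203 0.111] [ 6 27 48]
177 401 [0.569 0.17  0.111] [12 26 50]
177 404 [0.562 0.187 0.101] [12 26 50]
177 407 [0.57  0.192 0.106] [10 14 56]
177 410 [0.563 0.209 0.096] [15 12 86]
180 400 [0.548 0.187 0.081] [ 9 19 92]
180 403 [0.558 0.19  0.087] [ 6 26 50]
180 406 [0.565 0.195 0.091] [  0   2 109]
180 409 [0.564 0.207 0.086] [  0   3 102]
183 400 [0.552 0.186 0.073] [ 9 30 59]
183 403 [0.561 0.189 0.078] [ 6 24 53]
183 406 [0.564 0.198 0.078] [150   3 102]
183 409 [0.559 0.214 0.069] [ 11  18 115]
186 400 [0.547 0.193 0.055] [ 15  76 134]
186 403 [0.561 0.192 0.066] [ 0  7 71]
186 406 [0.564 0.201 0.066] [ 0  5 97]
189 398 [0.548 0.187 0.046] [ 15  97 123]
189 401 [0.557 0.19  0.052] [ 15 104 130]
189 404 [0.562 0.197 0.054] [ 16 104 144]
189 407 [0.56  0.211 0.048] [ 15  58 144]
192 398 [0.55  0.188 0.035] [ 14  52 127]
192 401 [0.559 0.191 0.042] [ 16 105 134]
192 404 [0.566 0.197 0.045] [ 15 106 157]
192 407 [0.571 0.204 0.047] [ 16 100 191]
```

The scene camera agrees with the wrist camera: the real fingertips end about 37 mm above the reported TCP, at z≈0.060, so the jaws closed above the knob. I'll treat the true tip as TCP z + 0.037 from here on.

Request:
servo_tool([
  [[0,0,0,0],[0,0,0,0],[0,0,0,0],[0,0,0,0],[0.015,0,0,0],[0.02,0,0,0],[0,0,0,0]],
], grip=0.0854)

```text
clock: 5.28
tool_pos: [0.5525, 0.2005, -0.0135]
eef_rot: [[-0.005, 0.104, -0.995], [-0.002, -0.995, -0.104], [-1.0, 0.001, 0.005]]
force: [0.6, -0.2, 0.4]
finger_gap: 0.0853
```

Request:
servo_tool([
  [[0,0,0,0],[0,0,0,0],[0,0,0,0],[0,0,0,0],[0,0,0,0],[0,0,0,0]],
], grip=0.0, grip_force=40)

```text
clock: 6.02
tool_pos: [0.5548, 0.2008, -0.0106]
eef_rot: [[0.001, 0.104, -0.995], [-0.0, -0.995, -0.104], [-1.0, 0.001, -0.001]]
force: [-1.3, -2.9, 5.3]
finger_gap: 0.0263
```

Request:
servo_tool([
  [[0,0,0.008,0],[0,0,0.015,0],[0,0,0.017,0],[0,0,0.017,0],[0,0,0.017,0],[0,0,0.017,0],[0,0,0.017,0],[0,0,0.01,0],[0,0,0,0],[0,0,0,0]],
])

```text
clock: 7.28
tool_pos: [0.4363, 0.1884, -0.0106]
eef_rot: [[-0.0, 0.104, -0.995], [-0.001, -0.995, -0.104], [-1.0, 0.001, 0.0]]
force: [-0.2, -3.6, 9.5]
finger_gap: 0.0261
```

Request:
servo_tool([
  [[0,0,0,0],[0,0,0,0],[0,0,0,0],[0,0,0,0],[-0.05,0,0,0],[-0.05,0,0,0],[-0.05,0,0,0],[-0.03,0,0,0],[0,0,0,0],[0,0,0,0]],
], grip=0.0854)

```text
clock: 8.52
tool_pos: [0.4361, 0.1886, 0.1676]
eef_rot: [[-0.002, 0.104, -0.995], [-0.001, -0.995, -0.104], [-1.0, 0.001, 0.002]]
force: [-0.3, -0.6, -1.4]
finger_gap: 0.0851
```

Run:
```python
from h import *
o=status.get_obs(); print(o['clock'],o['tool_pos'])
im,d,k=snap('wrist','w4'); P=cloud(k,d); hsv=cv2.cvtColor(im,cv2.COLOR_BGR2HSV)
m=(hsv[...,1]<50)&(hsv[...,2]>120)&(abs(P[...,2]-.045)<.008)&(P[...,0]<.65)&(P[...,1]>.08)&(P[...,1]<.32)
n,l,s,c=cv2.connectedComponentsWithStats(m.astype(np.uint8)); print([(s[i].tolist(),c[i].round(0).tolist()) for i in range(1,n) if s[i,4]>60])
i=1+np.argmax(s[1:,4]); q=P[l==i]; print(q.mean(0),cv2.minEnclosingCircle((q[:,:2]*1000).astype(np.float32)))
z=P[...,2]; q=P[(z>.056)&(z<.067)&(P[...,0]<.56)&(abs(P[...,1]-.19)<.06)]; print('strip',q.mean(0))
```

```text
8.525 [0.43610637 0.18857873 0.1675573 ]
[([261, 58, 47, 48, 1760], [283.0, 81.0])]
[0.53447706 0.23357912 0.04377394] ((534.225830078125, 233.4147186279297), 23.296579360961914)
strip [0.47723028 0.189922   0.06140518]
```

View pics/w4.png

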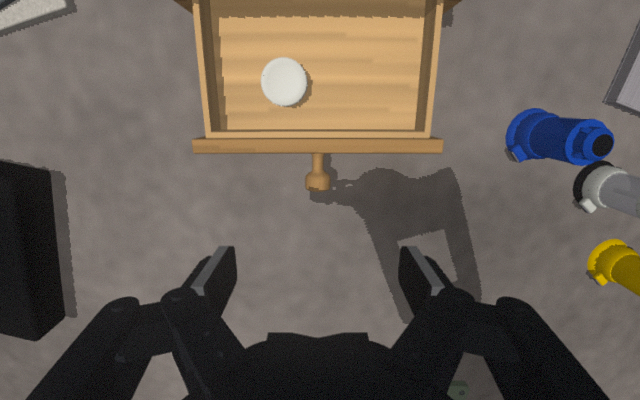

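Request:
servo_tool([
  [[0,-0.0115,-0.0342,0],[0,-0.0115,-0.0342,0],[0,-0.0115,-0.0342,0],[0.05,0,0,0],[0.05,0,0,0],[0.05,0,0,0],[0.02,0,0,0],[0.0116,0,0,0],[0,0,0,0],[0,0,0,0]],
], grip=0.068)

```text
clock: 9.82
tool_pos: [0.5361, 0.2341, -0.0121]
eef_rot: [[0.002, 0.104, -0.995], [0.001, -0.995, -0.104], [-1.0, -0.0, -0.002]]
force: [-0.3, -0.4, 0.5]
finger_gap: 0.068
```

Request:
servo_tool([
  [[0,0,0,0],[0,0,0,0],[0,0,0,0],[0,0,0,0],[0,0,0,0],[0,0,0,0]],
], grip=0.03, grip_force=50)

```text
clock: 10.58
tool_pos: [0.5365, 0.2342, -0.0115]
eef_rot: [[0.003, 0.104, -0.995], [0.001, -0.995, -0.104], [-1.0, -0.001, -0.003]]
force: [-0.4, 0.2, 6.5]
finger_gap: 0.0445
```

Request:
servo_tool([
  [[-0.01,0,0,0],[-0.03,0,0,0],[-0.05,0,0,0],[-0.05,0,0,0],[-0.04,0,0,0],[0,0,0,0],[0,0,0,0]],
])

```text
clock: 11.45
tool_pos: [0.5347, 0.2335, 0.1666]
eef_rot: [[-0.001, 0.104, -0.995], [-0.001, -0.995, -0.104], [-1.0, 0.0, 0.001]]
force: [0.1, 0.6, -0.1]
finger_gap: 0.0446
```

Run:
```python
from h import *
o=status.get_obs(); print(o['clock'],o['tool_pos'],o['force'],o['finger_gap'])
im,d,k=snap('wrist','w5'); P=cloud(k,d); hsv=cv2.cvtColor(im,cv2.COLOR_BGR2HSV)
b,d2,k2=snap('scene','s5'); Q=cloud(k2,d2); h2=cv2.cvtColor(b,cv2.COLOR_BGR2HSV)
m=(h2[...,1]<60)&(h2[...,2]>110)&(abs(Q[...,0]-.536)<.05)&(abs(Q[...,1]-.234)<.05)&(Q[...,2]>.1)&(Q[...,2]<.3)
q=Q[m]; print(len(q),np.percentile(q,[2,50,98],axis=0) if len(q) else '')
m=(hsv[...,1]<50)&(hsv[...,2]>120)&(d<.2)&(abs(P[...,0]-.536)<.05)&(abs(P[...,1]-.234)<.05)
q=P[m]; print(len(q),np.percentile(q,[2,50,98],axis=0))
y,x=np.where((abs(Q[...,0]-.536)<.06)&(abs(Q[...,1]-.234)<.06)&(Q[...,2]>.1)); print(x.min(),x.max(),y.min(),y.max())
cy=int(y.max())+15; cx=int(np.median(x))
cv2.imwrite('pics/v5.png',np.hstack([im[100:400,140:500],cv2.resize(b[cy-75:cy,cx-55:cx+55],(440,300),interpolation=2)]))
```

```text
11.45 [0.53467189 0.23352221 0.1665701 ] [ 0.10216681  0.64736385 -0.07986964] 0.04460295598405525
144 [[0.51857    0.21199554 0.20089847]
 [0.5465851  0.23099178 0.22029946]
 [0.55434757 0.25206916 0.22445582]]
1669 [[0.51677516 0.21593773 0.21770927]
 [0.54353889 0.23768    0.22182151]
 [0.55545715 0.25354595 0.22309937]]
404 472 0 143
```

View pics/v5.png

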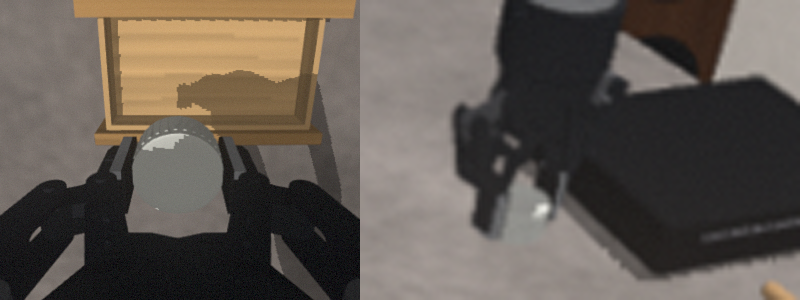

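Run:
```python
from h import *
im,d,k=load('w5'); P=cloud(k,d); z=P[...,2]; hsv=cv2.cvtColor(im,cv2.COLOR_BGR2HSV)
m=(abs(z-.222)<.003)&(abs(P[...,0]-.535)<.04)&(abs(P[...,1]-.234)<.024)&(hsv[...,2]>80)
q=P[m]; print(len(q),q.mean(0),cv2.minEnclosingCircle((q[:,:2]*1000).astype(np.float32)),q.min(0),q.max(0))
A=np.c_[q[:,:2]-q[:,:2].mean(0),np.ones(len(q))]; print('tilt',np.linalg.lstsq(A,q[:,2],rcond=None)[0])
# cap wall & lips: rows at centre col
for v in range(205,260,4): print(v,P[v,317].round(4),im[v,317].tolist(),'|',P[v,258].round(4),P[v,262].round(4),P[v,373].round(4),P[v,378].round(4))
```

```text
5917 [0.53452791 0.23446809 0.22178814] ((532.7606811523438, 234.05679321289062), 23.74616241455078) [0.50913023 0.21141217 0.21902875] [0.55650045 0.25709078 0.22499752]
tilt [-0.00393233 -0.00093388  0.22178814]
205 [0.4994 0.2311 0.0222] [67, 101, 126] | [0.4919 0.302  0.0219] [0.4923 0.2972 0.0217] [0.5058 0.1633 0.0203] [0.507  0.1576 0.022 ]
209 [0.494  0.2305 0.0213] [107, 157, 196] | [0.4865 0.3019 0.0213] [0.4869 0.2972 0.0209] [0.5011 0.1627 0.0214] [0.5016 0.1565 0.021 ]
213 [0.4885 0.2299 0.0204] [107, 155, 195] | [0.4813 0.3017 0.0214] [0.4823 0.2966 0.0226] [0.4955 0.1615 0.0201] [0.4962 0.1554 0.0203]
217 [0.5563 0.2369 0.2028] [95, 101, 105] | [0.4792 0.3002 0.0288] [0.4794 0.2955 0.0281] [0.4933 0.1627 0.0283] [0.4943 0.157  0.0292]
221 [0.5558 0.2368 0.207 ] [96, 102, 103] | [0.4792 0.2978 0.0407] [0.48   0.293  0.0414] [0.4927 0.1648 0.0397] [0.4937 0.1593 0.0407]
225 [0.5557 0.2368 0.2121] [92, 97, 99] | [0.4795 0.2955 0.0523] [0.4793 0.2913 0.0507] [0.4927 0.1671 0.0519] [0.4933 0.1615 0.0518]
229 [0.556  0.2368 0.2175] [120, 123, 128] | [0.474  0.2955 0.051 ] [0
[... 325 characters left out ...]
 0.1618 0.0618]
241 [0.5522 0.2364 0.2227] [172, 183, 181] | [0.4643 0.2931 0.0613] [0.5435 0.2641 0.2114] [0.5493 0.207  0.2111] [0.4781 0.1609 0.0613]
245 [0.5502 0.2362 0.223 ] [112, 119, 121] | [0.4594 0.2929 0.0613] [0.5438 0.2632 0.2162] [0.5497 0.2081 0.2164] [0.4733 0.16   0.0613]
249 [0.5474 0.2359 0.2216] [114, 119, 120] | [0.5437 0.2644 0.2203] [0.5433 0.2626 0.2193] [0.5494 0.2087 0.2201] [0.5458 0.2041 0.2126]
253 [0.5453 0.2357 0.2217] [107, 116, 117] | [0.5432 0.2638 0.2233] [0.5432 0.2619 0.2229] [0.5497 0.2097 0.2248] [0.5457 0.2049 0.2168]
257 [0.5428 0.2355 0.221 ] [112, 115, 116] | [0.5434 0.263  0.2272] [0.5438 0.2611 0.2276] [0.5493 0.2102 0.2278] [0.5498 0.2081 0.2284]
```

Cap held upright: lower edge about 33 mm above the reported TCP, fingertips about 10 mm above that edge. Next I'll stage in front of the neck for one close look.

Request:
servo_tool([
  [[0,0.02,0.0081,0],[0,0.0454,0.0187,0],[0,0.0454,0.0187,0],[0,0.0454,0.0187,0],[0,0.0454,0.0187,0],[0,0.0454,0.0187,0],[0,0.0454,0.0187,0],[0,0.0454,0.0187,0],[0,0.0454,0.0187,0],[0,0.025,0.0103,0],[0,0,0,0],[0,0,0,0],[0,0,0,0]],
])

```text
clock: 13.18
tool_pos: [0.4106, -0.1887, 0.1669]
eef_rot: [[-0.0, 0.105, -0.994], [0.0, -0.994, -0.105], [-1.0, -0.0, 0.0]]
force: [0.4, 0.7, -0.5]
finger_gap: 0.0448
```

Run:
```python
from h import *
o=status.get_obs(); T=o['tool_pos']; print(o['clock'],T,o['force'],o['finger_gap'])
im,d,k=snap('wrist','w6'); P=cloud(k,d); hsv=cv2.cvtColor(im,cv2.COLOR_BGR2HSV); z=P[...,2]
near=np.hypot(P[...,0]-.46,P[...,1]+.182)<.035
for lo,hi in((.077,.083),(.0945,.100)):
    m=near&(z>lo)&(z<hi); q=P[m]; v,u=np.where(m); print(lo,len(q),q.mean(0),cv2.minEnclosingCircle((q[:,:2]*1000).astype(np.float32)),u.mean(),v.mean())
m=(abs(z-T[2]-.0555)<.004)&(np.hypot(P[...,0]-T[0],P[...,1]-T[1])<.03)&(abs((P-T)@o['eef_rot'][:,1])<.0228); q=P[m]; print('cap',len(q),cv2.minEnclosingCircle((q[:,:2]*1000).astype(np.float32)),q.min(0),q.max(0))
cv2.imwrite('pics/v6.png',im)
```

```text
13.175 [ 0.41058237 -0.18865337  0.16693413] [ 0.42737042  0.74920399 -0.49518915] 0.04477828140081507
0.077 808 [ 0.46246119 -0.17937019  0.07922929] ((460.17584228515625, -179.87371826171875), 22.997419357299805) 314.24133663366337 135.4950495049505
0.0945 611 [ 0.46029996 -0.17971143  0.09555511] ((460.6189880371094, -178.96817016601562), 13.687206268310547) 314.1718494271686 140.04091653027822
cap 6078 ((409.49505615234375, -190.06346130371094), 25.27532386779785) [ 0.38529163 -0.21106444  0.21844741] [ 0.43228231 -0.16569658  0.22638129]
```

View pics/v6.png

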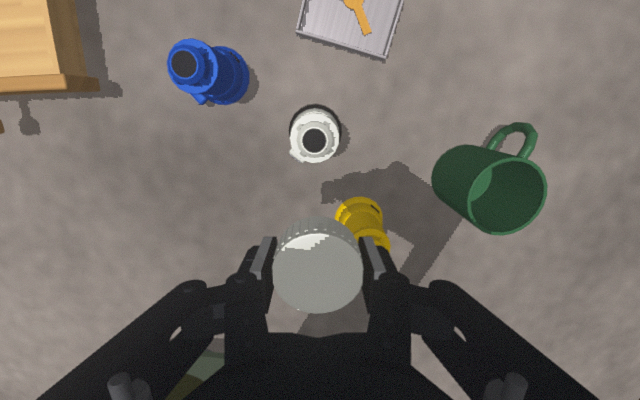

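Request:
servo_tool([
  [[0,-0.0011,-0.025,0],[0,-0.0012,-0.0265,0],[0,0,0,0],[0.03,0,0,0],[0.035,0,0,0],[0.025,0,0,0],[0,0,0,0],[0,0,0,0]],
], grip_force=90)

```text
clock: 14.22
tool_pos: [0.462, -0.1821, 0.0781]
eef_rot: [[0.001, 0.104, -0.995], [-0.001, -0.995, -0.104], [-1.0, 0.001, -0.001]]
force: [-0.2, 0.7, -0.2]
finger_gap: 0.0439
```

Run:
```python
from h import *
o=status.get_obs(); T=o['tool_pos']; print(o['clock'],T,o['force'],o['finger_gap'])
im,d,k=snap('wrist','w7'); P=cloud(k,d); R=o['eef_rot']
L=(P-T)@R
m=(abs(P[...,2]-T[2]-.0555)<.0035)&(abs(L[...,1])<.03)&(abs(L[...,2])<.03)&(im.max(2)>75)
q=L[m]; print('cap top, tool y,z', q[:,1:].min(0),q[:,1:].max(0))
s,ds,ks=snap('scene','s7'); Q=cloud(ks,ds); L=(Q-T)@R; h=cv2.cvtColor(s,cv2.COLOR_BGR2HSV)
v,u=np.where((np.hypot(Q[...,0]-.46,Q[...,1]+.18)<.03)&(Q[...,2]>.02)&(Q[...,2]<.13)); print(u.min(),u.max(),v.min(),v.max())
cv2.imwrite('pics/v7.png',cv2.resize(s[v.min()-15:v.max()+10,u.min()-20:u.max()+20],None,fx=6,fy=6,interpolation=2)[:600,:800])
```

```text
14.225 [ 0.46197314 -0.18206272  0.07811157] [-0.20217247  0.73288138 -0.21401568] 0.043904262963416825
cap top, tool y,z [-0.0293207  -0.02175006] [0.02921122 0.02465006]
263 281 179 215
```

View pics/v7.png

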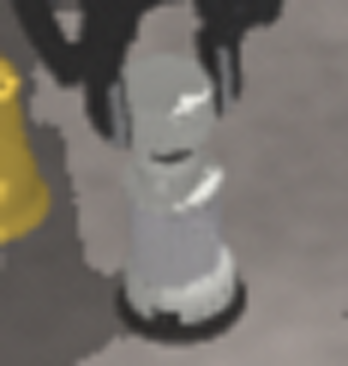

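Request:
servo_tool([
  [[0,-0.0015,0,0],[0.004,0,0,0],[0.004,0,0,0],[0.003,0,0,0],[0.003,0,0,0],[0.003,0,0,0],[0.002,0,0,0],[0.001,0,0,0],[0,0,0,0]],
])

```text
clock: 15.45
tool_pos: [0.4615, -0.1804, 0.0571]
eef_rot: [[-0.0, 0.104, -0.995], [-0.0, -0.995, -0.104], [-1.0, 0.0, 0.0]]
force: [0.6, -0.3, -0.7]
finger_gap: 0.0437
```

Request:
servo_tool([
  [[0.001,0,0,0],[0.001,0,0,0],[0.001,0,0,0],[0.001,0,0,0],[0,0,0,0]],
])

```text
clock: 16.08
tool_pos: [0.462, -0.1806, 0.0535]
eef_rot: [[0.001, 0.104, -0.995], [-0.0, -0.995, -0.104], [-1.0, 0.0, -0.001]]
force: [-0.1, 0.9, 4.3]
finger_gap: 0.0437
```

Request:
servo_tool([
  [[0.001,0,0,0],[0.001,0,0,0],[0.001,0,0,0],[0,0,0,0]],
])

```text
clock: 16.58
tool_pos: [0.4617, -0.1806, 0.0502]
eef_rot: [[0.001, 0.104, -0.995], [-0.0, -0.995, -0.104], [-1.0, 0.0, -0.001]]
force: [1.0, 0.6, 1.3]
finger_gap: 0.0435
```

Request:
servo_tool([
  [[0.001,0,0,0],[0.001,0,0,0],[0.001,0,0,0],[0.001,0,0,0],[0,0,0,0]],
])

```text
clock: 17.2
tool_pos: [0.4609, -0.1804, 0.0468]
eef_rot: [[-0.001, 0.104, -0.995], [0.0, -0.995, -0.104], [-1.0, -0.0, 0.001]]
force: [-1.9, 0.8, 7.1]
finger_gap: 0.0433
```

Request:
servo_tool([
  [[0.001,0,0,0],[0.001,0,0,0],[0,0,0,0]],
])

```text
clock: 17.58
tool_pos: [0.461, -0.1804, 0.0467]
eef_rot: [[-0.0, 0.104, -0.995], [-0.0, -0.995, -0.104], [-1.0, 0.0, 0.0]]
force: [-6.4, 2.8, 21.7]
finger_gap: 0.0439
```

Request:
servo_tool([
  [[0,0,0,0],[0,0,0,0],[0,0,0,0],[0,0,0,0],[0,0,0,0],[0,0,0,0]],
])

```text
clock: 18.32
tool_pos: [0.461, -0.1804, 0.0467]
eef_rot: [[-0.0, 0.104, -0.995], [-0.0, -0.995, -0.104], [-1.0, 0.0, 0.0]]
force: [-7.2, 2.0, 21.9]
finger_gap: 0.0433
```

Run:
```python
from h import *
o=status.get_obs(); T=o['tool_pos']; print(o['clock'],T,o['force'],o['finger_gap'])
im,d,k=snap('wrist','w8'); P=cloud(k,d); R=o['eef_rot']; L=(P-T)@R
m=(abs(L[...,1])<.019)&(abs(L[...,2])<.02)&(im.max(2)>75)&(abs(P[...,2]-.103)<.008); q=P[m]
A=np.c_[q[:,:2]-q[:,:2].mean(0),np.ones(len(q))]; print('cap top z, slope',len(q),np.linalg.lstsq(A,q[:,2],rcond=None)[0])
s,ds,ks=snap('scene','s8')
cv2.imwrite('pics/v8.png',cv2.resize(s[164:225,243:301],None,fx=6,fy=6,interpolation=2))
```

```text
18.325 [ 0.46096299 -0.18037241  0.04672407] [-7.16053908  2.0019281  21.85858105] 0.04333196615448055
cap top z, slope 5252 [-0.01403592 -0.00184021  0.10161663]
```

View pics/v8.png

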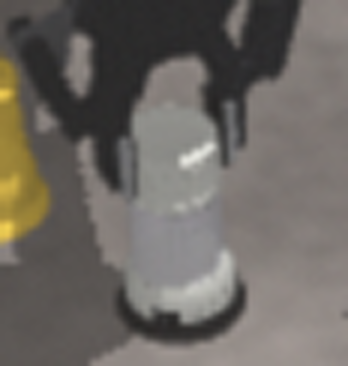

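The cap now sits flush on the shoulder with no gap visible. Its top is at z≈0.102, its tilt about 0.014 rad, and the push steady at about 22 N.

```bash
python3 -c "
from h import *
print(workorder.hand_in()); print(status.get_obs()['force'])"
```

```text
the job is handed in; nothing more can be done
None
the job is handed in; nothing more can be done
```

I pulled the drawer open about 118 mm, lifted the cap out and pressed it down through the click onto the white dispenser. I handed the job in at about 18.4 s with the fingers still pushing the cap down. The hand-in reports no verdict.

**Last checks that passed:**
- **Seating:** The cap sits flush on the shoulder in the scene picture. Its top measured z≈0.102, where about 0.103 means fully home.
- **Click:** The upward force read 4 N as the cap met the lugs, dropped to about 1 N, then rose sharply. That fits passing the lugs and bottoming out. Forces were only read between moves, so the 7–13 N peak did not show.
- **Tilt:** About 0.014 rad.
- **Push:** Steady at about 22 N down over 0.7 s, with a side force of about 7 N.

**What disagreed:**
- **Tool height:** The real fingertips ended about 37 mm above the reported TCP. My first grip closed just above the knob without moving the drawer; both cameras showed the offset, and I corrected for it.
- **Neck position:** The top and wrist cameras differed by about 2 mm, so I used the wrist camera's value.

I did not re-measure the mug, the tray or the remote at the end. The arm's path stayed clear of all three.

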